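# Show the file's teeth under the bench magnifier

### The job

The bench magnifier has been left over the tool block. Swing its lens sideways until it is well clear of the block, then draw the flat file up out of the block, turn it from upright to level with one of its toothed faces up, and show the toothed blade, near its free end, close under the middle of the lens without letting the file touch the magnifier. Leave the two screwdrivers in the block, and finish while still holding the file there, raised in the gripper and still.

Things in the scene. Friction and masses are not known exactly. Their poses are not given: they have to be found in the camera images.
- magnifier: bench magnifier, fixed to the bench: grey round base 103 mm across, 16 mm steel column to 338 mm height, a 12 mm arm swinging level at 302 mm height with, at its end, a round lens in a white frame 124 mm across (290 to 314 mm above the bench). Origin at the centre of the base's underside, z up; -x is the way the arm points at joint value 0
- magnifier_arm (a joint): swing of the magnifier's arm about its upright column, rad, -1.1 to 1.1: 0 with the arm along the magnifier's -x axis; growing values turn it anticlockwise seen from above (towards the magnifier's -y). Light friction, about 0.25 N m, holds it where it is left
- magnifier_hinge (a point): point on the swing axis, at the height of the arm (302 mm); its distance to the lens centre is 220 mm, level
- lens (a point): centre of the lens, at the underside of its frame (290 mm above the bench); the frame's outer radius is 62 mm
- magnifier_grip (a point): middle of the black round grip, 16 mm thick and 46 mm long, that lies level and sticks out from the lens frame away from the column, 312 mm from the swing axis and 302 mm above the bench; free on all sides, made to be pinched from above
- tool_block: hardwood block 66 x 180 x 100 mm fixed to the bench; origin at the centre of its underside, y along its length, z up. In the middle of its top a slot 8 mm (along x) by 23 mm (along y), 88 mm deep, holds the file upright, handle up; a 9 mm hole 60 mm to either side along y holds a screwdriver upright
- flat_file: flat file 250 mm long, 0.13 kg more or less. Origin at mid length; y along it: wooden handle (22 x 20 mm) from y = 25 to 125 mm, steel blade (20 x 4 mm, both broad faces toothed) to y = -125 mm. x across the blade's width; z square to the broad faces: blade z = 0 to 4, handle z = 0 to 20 mm. Stands loosely in its slot, y up, x along the block's length, leaning up to a few degrees
- file_tip (a point): middle of the blade's free end
- blade_spot (a point): middle of the blade 30 mm from its free end: the spot to show under the lens
- screwdriver_red: screwdriver 192 mm long with a handle 24 mm thick, upright in the hole 60 mm along the block's -y, handle top 196 mm above the bench. Origin where handle meets shank, about at the block's top, 13 mm to the side (block's -x) of the tool's axis
- screwdriver_blue: screwdriver 172 mm long with a handle 24 mm thick, upright in the hole 60 mm along the block's +y, handle top 196 mm above the bench. Origin in the handle, 10 mm above the block's top, 13 mm to the side (block's -x) of the tool's axis

How it is judged:
On the way, in this order (a step that is already met when the one before it is completed fails the run):
1. the lens is swung clear of the tool block: their centres at least 16 cm apart, seen from above, with the file still in its slot (horizontal distance between lens and tool_block above 0.16 m and height (world z) of file_tip below 0.05 m), for 0.2 s.
2. the file is drawn right out of the block (height (world z) of file_tip above 0.105 m and contact force between the fingers and flat_file above 1 N), for 0.1 s.
At the end, for the whole second after the job is handed in: File held still, touching only the gripper, middle and blade end over 10 cm up, a broad face within 34 deg of straight up, blade_spot within 3.5 cm of the lens axis and 16 cm of the lens, below it; lens 16 cm or more from the block centre (from above); screwdrivers moved under 3 cm (contact force between the fingers and flat_file above 1 N and contact force between flat_file and tool_block below 0.1 N and contact force between flat_file and magnifier below 0.1 N and height (world z) of each of flat_file, file_tip above 0.1 m and (angle between flat_file's own z axis and vertical below 0.6 rad or angle between flat_file's own z axis and vertical above 2.54 rad) and horizontal distance between blade_spot and lens below 0.035 m and distance between blade_spot and lens below 0.16 m and height (world z) of blade_spot below 0.285 m and linear speed of flat_file below 0.03 m/s and horizontal distance between lens and tool_block above 0.16 m and distance of each of screwdriver_red, screwdriver_blue from where it was at the start of the episode below 0.03 m); the arm keeps its last pose, push and grip.
It fails at once if a screwdriver is pulled out or knocked over (distance of any of screwdriver_red, screwdriver_blue from where it was at the start of the episode above 0.05 m).
It fails at once if the file knocks against the magnifier (contact force between flat_file and magnifier above 2 N).
It also fails if it takes over 58 s, if anything falls off the work surface, if the arm or the gripper's body presses on something with over 40 N, if the wrist force passes 120 N, or if a joint passes its speed limit or range.

### The arm

A 7-joint arm with a two-finger parallel gripper is mounted at the origin on a cart in front of the work surface, level with it; the furniture and walls round the work are solid. World frame = base frame: x ahead of the robot, y to its left, z up, the work surface at z = 0. Lengths are in m, angles in rad, forces in N, time in s.
With the tool pointing down it reaches from about 0.4 to 0.85 m from the base axis. Payload 4.5 kg.
Tool frame: the origin (TCP) lies at the very end of the fingers, on their centre line; the grasp point (between the pads) lies 19 mm behind it; z points along the fingers, y is the line along which they close (so a half turn about z gives the same grasp; the last joint's range is limited). The gripper opens to 85 mm and grips with 20 to 120 N. Pads are 22 mm wide; open, the fingers measure 114 mm over their backs; the gripper's body (76 mm by 85 mm) begins 54 mm behind the grasp point. The pads swing forward as they close: fully open they stand 13 mm farther back than shut.
Start: joints at [-1.088, 0.689, -0.195, 1.565, 0.157, 0.902, -0.215], TCP at [0.271, 0.563, 0.231] pointing down, gripper open.
Joint ranges: [-3.01, 3.01], [-0.46, 2.08], [-1.47, 1.51], [0.13, 2.56], [-1, 4.14], [0.04, 2.09], [-2.66, 2.66]. Speed limits (rad/s): [2.57, 2.57, 3.14, 3.14, 3.14, 3.14, 3.14].

### API

Orientations are given as a 3x3 rotation matrix whose columns are the frame's x, y, z axes.
In Python, from rig import status, viewer, order, spotter gives the robot as it stands. The module is installed in compiled form; this text tells all that it offers.
- The arm moves only by the shell command python3 -m inch 'ROWS' [FORCE]. ROWS is JSON, a list of rows, each a list of 7 numbers: the shift along the world's x, y, z in cm, then the turn, a rotation vector about the world's x, y, z in rad, then the opening, from 0 (shut) to 1 (fully open). In form: [[x, y, z, rx, ry, rz, hand], ...]. A call has 1 to 12 rows; each row shifts and turns the commanded pose from where the row before left it; what a row does not reach is not made up. A row lasts 1/8 s, in which the tool goes at most 62.5 mm and 10.7 degrees, less where a joint would pass 70% of its speed; a pose out of reach is approached as far as the arm can. A call is refused whole if a number of a shift passes 6.25 or a number of a turn 0.188, either way. A call with a gripper value outside its range is refused whole. The fingers move at their own pace and stop on an object; FORCE is the grip in N (left out, the last holds). Time passes only in rows, so rows that do not move let the fingers close. It gives the time, the measured TCP pose, the force, the opening and the grip force at its end, in the units of the state.
- status.sense(): the state, without advancing time (a new reading comes with each control period).
- viewer.snapshot(name): name is "scene" or "top" or "wrist"; returns a dict with "frame" (480x640x3 uint8, red, green, blue), "vertical_fov" (degrees; the focal length in pixels is half the picture's height over the tangent of half this angle, whatever the lens; pixels are square), "cx", "cy" (the principal point, pixels), "camera_from_world" (4x4, takes a point from world to camera coordinates). Camera axes: x right, y down, z forward; pixel columns grow to the right and rows downward; lengths in m; the calibration is good to about 2 mm. The wrist camera is an equidistant fisheye: a pixel r from the principal point sees the ray r / f radians off the axis. A picture is of the moment at which its call begins. There is no depth.
- order.job_done(): hands the job in; it is judged then, once.
Trained networks look in a picture, given as the dict that the camera call returned (one of the last four; its "shot" number tells which), for a name from the list of things; names that differ only in an ending like _2 or _b are one class to them, and where a whole thing is asked for, a point or a joint stands for the part that bears it (a point fixed in the world has none). Each returns a list of dicts, best first, with "score" (0 to 1); they miss things now and then, are a little off and sometimes report something else, mostly with a low value. They report only what shows in the picture. A call takes as long as a camera call.
- spotter.look_for(picture, name): "point" ([column, row] in pixels, amid what is visible of it).
- spotter.regions_of(picture, name): "mask" (480x640 bool, what is visible of it) and "point" ([column, row] in pixels, amid what is visible of it).
The state is a dict: "clock": time; "q": joint angles; "dq": joint speeds; "joint_torque": joint torques, N m; "tcp_pos": TCP position; "orientation": TCP orientation; "force": force on the tool from outside, world axes, zero at the start; "wrist_torque": the same for the moment, N m; "finger_gap": finger opening in m; "grasp_force": force on a finger pad.
Only numpy, scipy, OpenCV 4.12 (cv2) and the standard library are available. Lean on these libraries where they do the work, as an engineer would, in place of code of your own. Each camera call takes 0.05 s, during which the arm holds its last target. There are 200 camera calls.

## Working session

There is one attempt and no reset: what is moved stays moved. The work goes in short steps, Python scripts to look and compute and a shell command to move; the robot and the scene stay as the last step left them, time stands still between calls to the robot, and variables do not carry over. Pictures are saved under pics/ and viewed, at most 10 in all, crops included, and the job is handed in when it is done.

```bash
mkdir -p pics
cat > h.py <<'E'
import numpy as np,cv2
from rig import status,viewer,order,spotter
def ray(p,px):
    f=240/np.tan(np.radians(p["vertical_fov"])/2); T=np.array(p["camera_from_world"])
    d=np.array([(px[0]-p["cx"])/f,(px[1]-p["cy"])/f,1.]); R=T[:3,:3]
    return -R.T@T[:3,3], R.T@d
def atz(p,px,z):
    o,d=ray(p,px); return o+d*(z-o[2])/d[2]
def proj(p,P):
    f=240/np.tan(np.radians(p["vertical_fov"])/2); T=np.array(p["camera_from_world"])
    c=T[:3,:3]@np.array(P)+T[:3,3]; return np.array([p["cx"]+f*c[0]/c[2],p["cy"]+f*c[1]/c[2]])
def tri(pps):
    A=np.zeros((3,3));b=np.zeros(3)
    for p,px in pps:
        o,d=ray(p,px);d=d/np.linalg.norm(d);M=np.eye(3)-np.outer(d,d);A+=M;b+=M@o
    return np.linalg.solve(A,b)
def save(n,p): cv2.imwrite(f"pics/{n}.png",p["frame"][:,:,::-1])
E
python3 - <<'E'
from h import *
np.set_printoptions(precision=3,suppress=True)
s=status.sense();print(s["clock"],s["tcp_pos"],s["orientation"])
a=viewer.snapshot("scene");b=viewer.snapshot("top")
save("s0",a);save("t0",b)
for p in(a,b):
    print(ray(p,(p["cx"],p["cy"])))
    for n in["magnifier","magnifier_hinge","lens","magnifier_grip","tool_block","flat_file","screwdriver_red","screwdriver_blue"]:
        print(n,[(np.round(r["point"]),round(r["score"],2)) for r in spotter.look_for(p,n)[:2]])
cv2.imwrite("pics/c0.png",np.hstack([cv2.resize(x["frame"],(400,300))[:,:,::-1] for x in(a,b)]))
E
```

```text
0.0 [0.271 0.562 0.23 ] [[-0.901  0.434 -0.001]
 [ 0.434  0.901 -0.002]
 [-0.    -0.002 -1.   ]]
(array([ 0.049, -0.849,  0.528]), array([ 0.644,  0.655, -0.396]))
magnifier [(array([323., 189.]), 0.85)]
magnifier_hinge [(array([321., 189.]), 0.57)]
lens [(array([284., 178.]), 0.58), (array([270., 264.]), 0.2)]
magnifier_grip [(array([283., 174.]), 0.77), (array([294., 256.]), 0.37)]
tool_block [(array([291., 351.]), 0.74)]
flat_file []
screwdriver_red [(array([312., 300.]), 0.78)]
screwdriver_blue [(array([268., 265.]), 0.8)]
(array([ 0.225, -0.307,  0.943]), array([ 0.446, -0.011, -0.895]))
magnifier [(array([300., 249.]), 0.92)]
magnifier_hinge [(array([297., 247.]), 0.73)]
lens [(array([304., 255.]), 0.95)]
magnifier_grip [(array([301., 254.]), 0.92)]
tool_block [(array([326., 308.]), 0.95)]
flat_file [(array([320., 291.]), 0.38)]
screwdriver_red [(array([349., 292.]), 0.73)]
screwdriver_blue []
```

```bash
ls pics
```

```text
c0.png
s0.png
t0.png
```

View pics/s0.png

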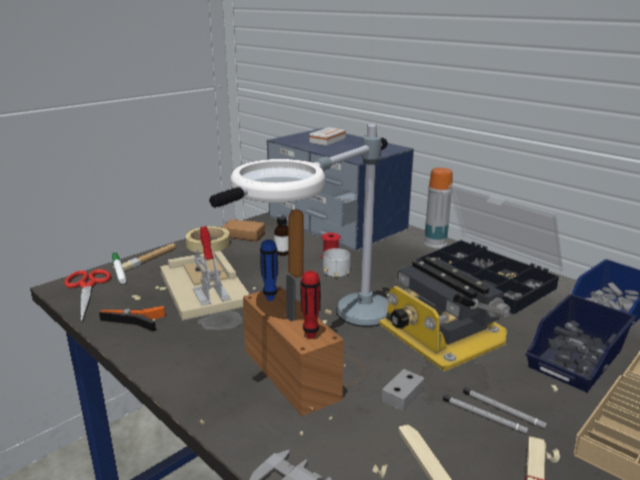

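View pics/t0.png

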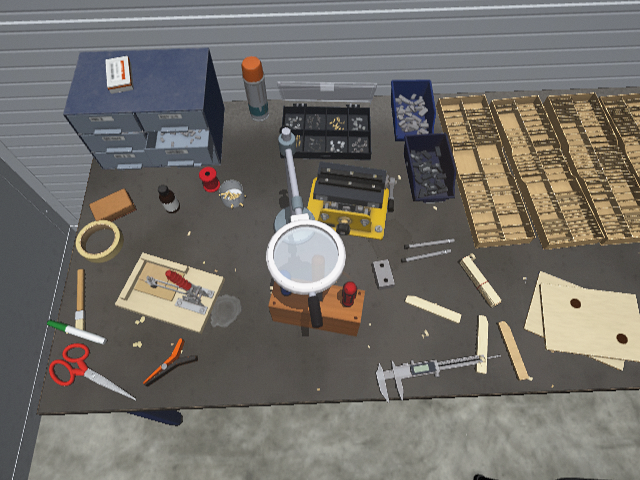

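The scene view shows the lens ring at (278,179), its grip at (227,197), the column at (370,230), and the file handle at (296,240) between the blue (268,268) and red (311,300) screwdrivers. The top view shows the lens at (306,257), its grip at (316,310), the column top at (287,133) and the block at (317,310).

Run:
```python
from h import *
np.set_printoptions(precision=3,suppress=True)
a=viewer.snapshot("scene");b=viewer.snapshot("top")
print("lens",atz(b,(306,257),.302),"scene",atz(a,(278,179),.302),tri([(a,(278,179)),(b,(306,257))]))
print("grip",atz(b,(316,310),.302),atz(a,(227,197),.302))
print("coltop",atz(b,(286,130),.338),atz(a,(372,126),.338),"base",atz(b,(293,224),0.01),atz(a,(365,308),.01))
for n in["tool_block","flat_file","screwdriver_red","screwdriver_blue"]:
  for k,p in(("s",a),("t",b)):
    for r in spotter.regions_of(p,n)[:1]:
        m=r["mask"];ys,xs=np.nonzero(m)
        print(n,k,r["score"],m.sum(),xs.min(),xs.max(),ys.min(),ys.max())
crop=lambda p,x,y:cv2.resize(p["frame"][y:y+150,x:x+130],(390,450),interpolation=cv2.INTER_CUBIC)[:,:,::-1]
cv2.imwrite("pics/c1.png",np.hstack([crop(a,225,190),crop(b,250,210)]))
```

```text
lens [ 0.516 -0.301  0.302] scene [ 0.52  -0.296  0.302] [ 0.516 -0.301  0.304]
grip [ 0.43  -0.313  0.302] [ 0.429 -0.309  0.302]
coltop [ 0.738 -0.275  0.338] [ 0.731 -0.278  0.338] base [ 0.735 -0.27   0.01 ] [ 0.736 -0.275  0.01 ]
tool_block s 0.75 8231 242 344 286 415
tool_block t 0.92 2822 268 364 281 334
flat_file s 0.88 1505 286 303 208 321
flat_file t 0.29 5981 266 345 134 326
screwdriver_red s 0.9 1169 300 321 270 337
screwdriver_red t 0.54 307 341 356 281 306
screwdriver_blue s 0.78 921 260 277 239 300
```

View pics/c1.png

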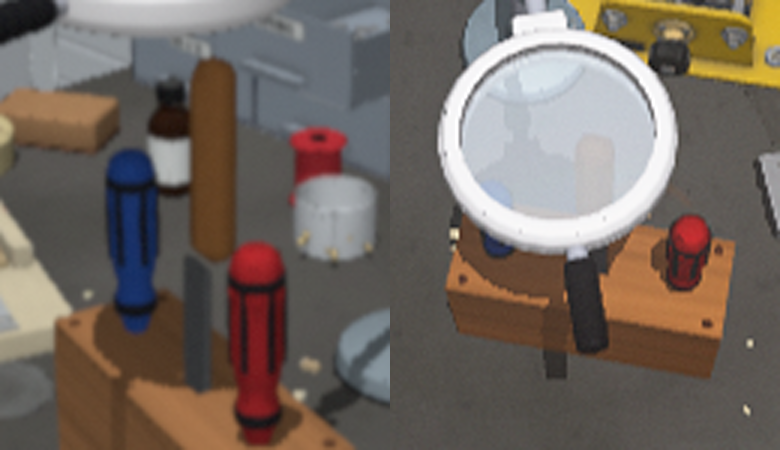

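Run:
```python
from h import *
np.set_printoptions(precision=3,suppress=True)
a=viewer.snapshot("scene");b=viewer.snapshot("top")
for c in[(269,305),(358,322.7),(365,290)]: print("corner",atz(b,c,.1))
print("redtop",atz(b,(350,283),.19),atz(a,(311,274),.193),"blue",atz(b,(285,273),.19),atz(a,(269,243),.193))
print("file top",atz(a,(296,211.5),.26),"lens view",atz(b,(318,257),.26),"blade at block",atz(a,(291.7,318),.1))
```

```text
corner [ 0.509 -0.224  0.1  ]
corner [ 0.467 -0.393  0.1  ]
corner [ 0.532 -0.412  0.1  ]
redtop [ 0.513 -0.376  0.19 ] [ 0.509 -0.371  0.193] blue [ 0.537 -0.261  0.19 ] [ 0.534 -0.257  0.193]
file top [ 0.53 -0.32  0.26] lens view [ 0.534 -0.32   0.26 ] blade at block [ 0.52 -0.32  0.1 ]
```

```bash
python3 -m inch '[[3.5,-3,4,0,0,0.1,0.5],[3.5,-5,4,0,0,0.1,0.5],[3.5,-5,4,0,0,0.1,0.5],[3,-5,3,0,0,0.1,0.5],[2,-5,0,0,0,0.1,0.5],[0,-5,0,0,0,0.06,0.5],[0,-6,0,0,0,0,0.5],[0,-6,0,0,0,0,0.5],[0,-6,0,0,0,0,0.5],[0,-6,0,0,0,0,0.5],[0,-6,0,0,0,0,0.5],[0,-6,0,0,0,0,0.5]]' 20
python3 -m inch '[[0,-6,0,0,0,0,0.5],[0,-6,0,0,0,0,0.5],[0,-6,0,0,0,0,0.5],[0,-5,0,0,0,0,0.5],[-2,-3,0,0,0,0,0.5],[0,0,0,0,0,0,0.5],[0,0,0,0,0,0,0.5]]'
```

```text
clock: 3.0
tcp_pos: [0.4146, -0.0621, 0.3688]
orientation: [[-0.994, -0.111, 0.001], [-0.111, 0.994, -0.0], [-0.001, -0.0, -1.0]]
force: [1.2, -0.6, -0.1]
finger_gap: 0.0429
grasp_force: 0.0
clock: 3.88
tcp_pos: [0.3951, -0.3194, 0.3685]
orientation: [[-0.994, -0.112, 0.0], [-0.112, 0.994, 0.001], [-0.001, 0.001, -1.0]]
force: [0.1, -0.1, 0.5]
finger_gap: 0.0427
grasp_force: 0.0
```

```bash
python3 -m inch '[[3,1,0,0,0,0,0.5],[0,0,-3,0,0,0,0.5],[0,0,-3,0,0,0,0.5],[0,0,-2,0,0,0,0.5],[0,0,0,0,0,0,0.5],[0,0,0,0,0,0,0.5]]'
python3 - <<'E'
from h import *
a=viewer.snapshot("scene");b=viewer.snapshot("top")
c=lambda p,x,y:cv2.resize(p["frame"][y:y+150,x:x+130],(390,450))[:,:,::-1]
cv2.imwrite("pics/c2.png",np.hstack([c(a,170,110),c(b,250,210)]))
E
```

```text
clock: 4.62
tcp_pos: [0.4258, -0.3097, 0.2894]
orientation: [[-0.994, -0.112, 0.002], [-0.112, 0.994, -0.0], [-0.002, -0.001, -1.0]]
force: [-1.5, 0.5, 0.2]
finger_gap: 0.043
grasp_force: 0.0
```

View pics/c2.png

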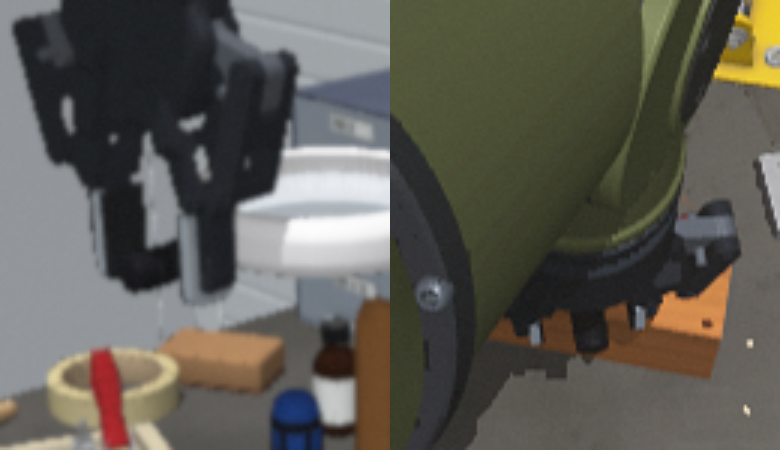

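The fingers straddle the grip (left crop: the grip end at (140,265) lies between the fingertips at (120,280) and (205,290)). I'll close gently and swing it.

```bash
python3 -m inch '[[0,0,0,0,0,0,0.25],[0,0,0,0,0,0,0.25],[0,0,0,0,0,0,0.25]]' 20
python3 -m inch '[[-0.2,2.4,0,0,0,-0.078,0.25],[0,2.45,0,0,0,-0.078,0.25],[0.2,2.45,0,0,0,-0.078,0.25],[0.4,2.4,0,0,0,-0.078,0.25],[0.6,2.4,0,0,0,-0.078,0.25],[0.8,2.3,0,0,0,-0.078,0.25],[0.95,2.25,0,0,0,-0.078,0.25],[1.1,2.2,0,0,0,-0.078,0.25],[1.3,2.1,0,0,0,-0.078,0.25],[1.45,2,0,0,0,-0.078,0.25],[0,0,0,0,0,0,0.25],[0,0,0,0,0,0,0.25]]'
```

```text
clock: 5.1
tcp_pos: [0.4247, -0.3102, 0.2886]
orientation: [[-0.994, -0.111, 0.0], [-0.111, 0.994, -0.0], [-0.0, -0.0, -1.0]]
force: [0.4, -0.8, -0.3]
finger_gap: 0.0211
grasp_force: 0.0
clock: 6.6
tcp_pos: [0.49, -0.0813, 0.2884]
orientation: [[-0.785, 0.62, -0.001], [0.62, 0.785, -0.0], [0.001, -0.001, -1.0]]
force: [0.2, 0.9, 0.3]
finger_gap: 0.0213
grasp_force: 0.4
```

```bash
python3 -m inch '[[1.6,1.85,0,0,0,-0.078,0.25],[1.75,1.7,0,0,0,-0.078,0.25],[0,0,0,0,0,0,0.25],[0,0,0,0,0,0,0.5],[0,0,0,0,0,0,0.5],[0,0,2,0,0,0,0.5],[0,0,4,0,0,0,0.5],[-3,0,4,0,0,0,0.5],[-5,5,0,0,0,0,0.5],[-4,6,0,0,0,0,0.5],[0,6,0,0,0,0,0.5],[0,6,0,0,0,0,0.5]]'
python3 - <<'E'
from h import *
a=viewer.snapshot("scene");b=viewer.snapshot("top")
save("s3",a);save("t3",b)
for k,p in(("s",a),("t",b)):
  for n in["lens","flat_file","magnifier_grip"]:
    for r in spotter.regions_of(p,n)[:1]:
        ys,xs=np.nonzero(r["mask"]);print(k,n,r["score"],xs.min(),xs.max(),ys.min(),ys.max())
cv2.imwrite("pics/c3.png",np.hstack([a["frame"][60:460,120:520],b["frame"][20:420,100:500]])[:,:,::-1])
E
```

```text
clock: 8.1
tcp_pos: [0.4149, 0.1715, 0.3891]
orientation: [[-0.678, 0.735, 0.002], [0.735, 0.678, 0.0], [-0.001, 0.001, -1.0]]
force: [1.0, -0.2, -0.2]
finger_gap: 0.0425
grasp_force: 0.0
s lens 0.58 164 393 130 161
s flat_file 0.75 286 305 209 320
s magnifier_grip 0.84 164 393 130 161
t lens 0.87 127 303 128 269
t flat_file 0.82 311 324 254 300
t magnifier_grip 0.89 128 304 130 267
```

View pics/c3.png

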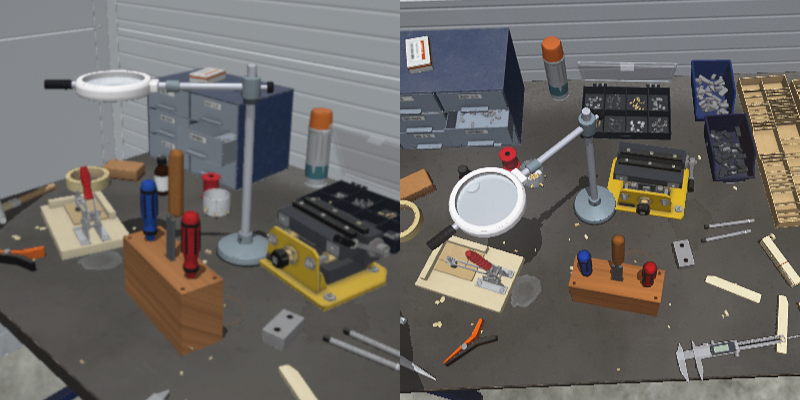

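The lens has swung left, to about (187,222) in the top view and (234,146) in the scene view. The file still stands in its slot and the whole block is now visible.

Run:
```python
from h import *
np.set_printoptions(precision=3,suppress=True)
a=viewer.snapshot("scene");b=viewer.snapshot("top")
print("lens",tri([(a,(234,146)),(b,(187,222))]),atz(b,(187,222),.302),atz(a,(234,146),.302))
M=[]
for p in(a,b):
    m=spotter.regions_of(p,"flat_file")[0]["mask"]; ys,xs=np.nonzero(m)
    rows=range(ys.min(),ys.max()+1,3)
    print([(r,xs[ys==r].min(),xs[ys==r].max()) for r in rows if (ys==r).any()])
    M.append(m)
c=lambda p,x,y,w:cv2.resize(p["frame"][y:y+w,x:x+w],(400,400),interpolation=cv2.INTER_CUBIC)[:,:,::-1]
cv2.imwrite("pics/c4.png",np.hstack([c(a,225,195,140),c(b,265,240,100)]))
```

```text
lens [ 0.588 -0.11   0.301] [ 0.587 -0.111  0.302] [ 0.586 -0.114  0.302]
[(209, np.int64(292), np.int64(298)), (212, np.int64(290), np.int64(301)), (215, np.int64(289), np.int64(302)), (218, np.int64(289), np.int64(303)), (221, np.int64(289), np.int64(303)), (224, np.int64(289), np.int64(303)), (227, np.int64(288), np.int64(303)), (230, np.int64(288), np.int64(303)), (233, np.int64(288), np.int64(303)), (236, np.int64(288), np.int64(303)), (239, np.int64(288), np.int64(303)), (242, np.int64(288), np.int64(303)), (245, np.int64(288), np.int64(303)), (248, np.int64(288), np.int64(302)), (251, np.int64(288), np.int64(302)), (254, np.int64(287), np.int64(302)), (257, np.int64(287), np.int64(302)), (260, np.int64(288), np.int64(302)), (263, np.int64(288), np.int64(302)), (266, np.int64(288), np.int64(303)), (269, np.int64(288), np.int64(303)), (272, np.int64(290), np.int64(302)), (275, np.int64(293), np.int64(300)), (278, np.int64(286), np.int64(292)), (281, np.int64(286), np.int64(294)), (284, np.int64(286), np.int64(294)), (287, np.int64(286), np.int64(294)), (290, np.int64(286), np.in
[... 236 characters left out ...]
1, np.int64(286), np.int64(294)), (314, np.int64(286), np.int64(294)), (317, np.int64(288), np.int64(294))]
[(254, np.int64(315), np.int64(319)), (257, np.int64(312), np.int64(323)), (260, np.int64(311), np.int64(324)), (263, np.int64(312), np.int64(324)), (266, np.int64(312), np.int64(325)), (269, np.int64(312), np.int64(325)), (272, np.int64(312), np.int64(324)), (275, np.int64(312), np.int64(323)), (278, np.int64(312), np.int64(323)), (281, np.int64(312), np.int64(322)), (284, np.int64(312), np.int64(321)), (287, np.int64(312), np.int64(322)), (290, np.int64(312), np.int64(322)), (293, np.int64(312), np.int64(322)), (296, np.int64(312), np.int64(322)), (299, np.int64(313), np.int64(321))]
```

View pics/c4.png

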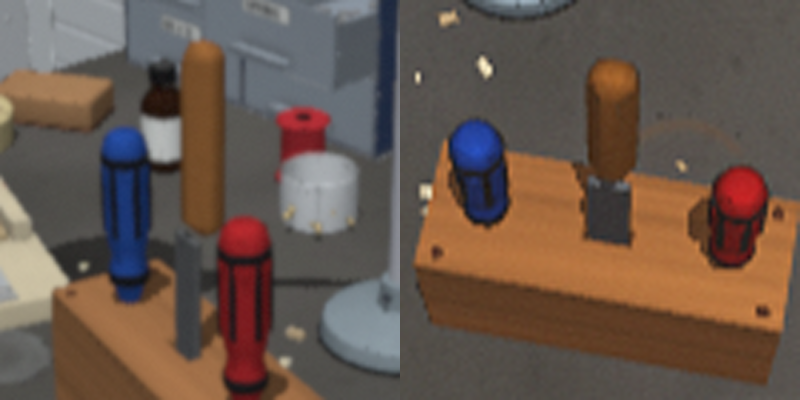

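Run:
```python
from h import *
np.set_printoptions(precision=3,suppress=True)
a=viewer.snapshot("scene");b=viewer.snapshot("top")
for z,ra,rb in((.26,212,259),(.235,227,266),(.17,270,282)): print(z,atz(a,(295.6,ra),z),atz(b,(318,rb),z),tri([(a,(295.6,ra)),(b,(318,rb))]))
for P in((.531,-.319,.26),(.531,-.319,.162)):print(proj(a,P),proj(b,P))
e=[atz(b,p,.1) for p in[(265+45/4,240+140/4),(265+20/4,240+262/4),(265+372/4,240+333/4)]]
print(e,np.degrees(np.arctan2(*(e[1]-e[2])[[1,0]])))
```

```text
0.26 [ 0.529 -0.321  0.26 ] [ 0.531 -0.32   0.26 ] [ 0.531 -0.32   0.259]
0.235 [ 0.534 -0.315  0.235] [ 0.529 -0.32   0.235] [ 0.528 -0.32   0.238]
0.17 [ 0.533 -0.315  0.17 ] [ 0.525 -0.32   0.17 ] [ 0.526 -0.32   0.174]
[295.791 211.173] [317.469 258.952]
[296.619 276.63 ] [317.551 280.724]
[array([ 0.571, -0.238,  0.1  ]), array([ 0.508, -0.226,  0.1  ]), array([ 0.466, -0.393,  0.1  ])] 75.79055104648171
```

```bash
Q='from rig import status;import numpy as np;print(np.round(status.sense()["q"],2))'; python3 -c "$Q"; python3 -m inch '[[1,1,0,0,0,-0.13,0.5],[1,1,0,0,0,-0.13,0.5],[1,1,0,0,0,-0.13,0.5],[1,1,0,-0.169,-0.0615,0,0.5],[1,1,0,-0.169,-0.0615,0,0.5],[1,1,0,-0.169,-0.0615,0,0.5],[1,0,0,-0.169,-0.0615,0,0.5],[1,0,0,-0.169,-0.0615,0,0.5],[1,0,0,0,0,0,0.5],[0,0,0,0,0,0,0.5]]';python3 -c "$Q"
python3 -m inch '[[1,0,-2,-0.169,-0.0615,0,0.5],[1,0,-2,-0.169,-0.0615,0,0.5],[0,0,-2,-0.169,-0.0615,0,0.5],[0,0,-2,-0.12,-0.044,0,0.5],[0,0,-2,0,0,0,0.5],[0,0,0,0,0,0,0.5],[0,0,0,0,0,0,0.5]]';python3 -c "$Q"
```

```text
[-0.49  0.26 -0.    1.82  0.    1.06  0.25]
clock: 10.05
tcp_pos: [0.5065, 0.2294, 0.3894]
orientation: [[-0.216, 0.939, 0.266], [0.585, 0.343, -0.735], [-0.782, -0.003, -0.623]]
force: [0.5, 0.2, 0.6]
finger_gap: 0.0429
grasp_force: 0.0
[-1.07  0.68  0.28  1.52  0.6   1.46 -0.68]
clock: 10.92
tcp_pos: [0.5263, 0.2304, 0.2911]
orientation: [[-0.004, 0.94, 0.34], [0.006, 0.34, -0.94], [-1.0, -0.002, -0.007]]
force: [1.0, 0.2, 1.0]
finger_gap: 0.0426
grasp_force: 0.0
[-1.19  1.17  0.42  1.51  0.8   1.6  -0.95]
```

```bash
python3 -m inch '[[0,0,2,0.169,0.0615,0,0.5],[0,0,2,0.169,0.0615,0,0.5],[0,0,2,0.169,0.0615,0,0.5],[0,0,2,0.169,0.0615,0,0.5],[0,0,2,0.169,0.0615,0,0.5],[0,0,1,0.169,0.0615,0,0.5],[0,0,0,0.169,0.0615,0,0.5],[0,0,0,0.169,0.0615,0,0.5],[0,-2,0,0.11,0.04,0,0.5],[0,-3,0,0,0,0.163,0.5],[0,-4,0,0,0,0.163,0.5],[0,-5,0,0,0,0.163,0.5]]'
python3 -m inch '[[0,-5.5,0,0,0,0.163,0.5],[0,-5.5,0,0,0,0.163,0.5],[0,-5.5,0,0,0,0.163,0.5],[0,-5.5,0,0,0,0,0.5],[0,-5.5,0,0,0,0,0.5],[0,-5.5,0,0,0,0,0.5],[0,-4,0,0,0,0,0.5],[0,-3,0,0,0,0,0.5],[0,0,0,0,0,0,0.5],[0,0,0,0,0,0,0.5]]'
```

```text
clock: 12.42
tcp_pos: [0.5251, 0.0891, 0.4012]
orientation: [[-0.751, 0.66, 0.013], [0.66, 0.751, -0.007], [-0.014, 0.004, -1.0]]
force: [1.1, 0.5, -0.5]
finger_gap: 0.0426
grasp_force: 0.0
clock: 13.68
tcp_pos: [0.525, -0.3084, 0.4002]
orientation: [[-0.972, 0.235, 0.013], [0.235, 0.972, -0.003], [-0.013, -0.0, -1.0]]
force: [0.4, -0.1, 0.8]
finger_gap: 0.0428
grasp_force: 0.0
```

```bash
python3 -m inch '[[0.5,-1.1,-3,0,0,0,0.5],[0,0,-5,0,0,0,0.5],[0,0,-3.5,0,0,0,0.5],[0,0,-2,0,0,0,0.5],[0,0,-2,0,0,0,0.5],[0,0,-2,0,0,0,0.5],[0,0,-0.6,0,0,0,0.5],[0,0,0,0,0,0,0.5],[0,0,0,0,0,0,0.5]]'
python3 -m inch '[[0,0,0,0,0,0,0.1],[0,0,0,0,0,0,0.1],[0,0,0,0,0,0,0.1],[0,0,0,0,0,0,0.1]]' 60
```

```text
clock: 14.8
tcp_pos: [0.5311, -0.32, 0.2186]
orientation: [[-0.972, 0.234, 0.012], [0.234, 0.972, -0.003], [-0.013, -0.0, -1.0]]
force: [0.3, -0.1, -0.1]
finger_gap: 0.0426
grasp_force: 0.0
clock: 15.3
tcp_pos: [0.5309, -0.3201, 0.2183]
orientation: [[-0.972, 0.235, 0.012], [0.235, 0.972, -0.003], [-0.012, -0.0, -1.0]]
force: [-0.8, 0.8, 5.0]
finger_gap: 0.0205
grasp_force: 58.6
```

```bash
python3 -m inch '[[0,0,1,0,0,0,0],[0,0,1.5,0,0,0,0],[0,0,2,0,0,0,0],[0,0,2,0,0,0,0],[0,0,2,0,0,0,0],[0,0,2.5,0,0,0,0],[0,0,2.5,0,0,0,0],[0,0,2.5,0,0,0,0],[0,0,0,0,0,0,0],[0,0,0,0,0,0,0]]' 80
python3 - <<'E'
from h import *
a=viewer.snapshot("scene");b=viewer.snapshot("top")
cv2.imwrite("pics/c5.png",np.hstack([a["frame"][60:460,120:520],b["frame"][20:420,100:500]])[:,:,::-1])
E
```

```text
clock: 16.55
tcp_pos: [0.5297, -0.3197, 0.3766]
orientation: [[-0.972, 0.235, 0.009], [0.235, 0.972, -0.002], [-0.009, 0.0, -1.0]]
force: [0.2, 0.0, -1.6]
finger_gap: 0.0203
grasp_force: 78.2
```

View pics/c5.png

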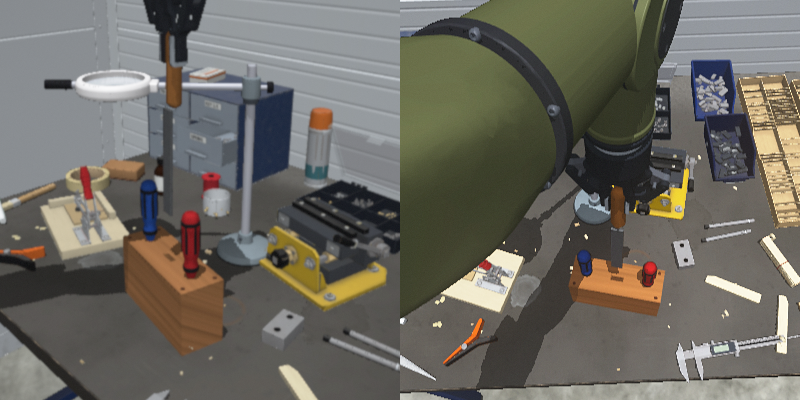

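```bash
python3 -m inch '[[-2.5,0,0.5,0,0,0,0],[-4,0,0.5,0,0,0,0],[-4,1,0,0,0,0,0],[0,4,0,0,0,0,0],[0,5,0,0,0,0,0],[0,5,0,0,0,0,0],[0,5,0,0,0,0,0],[0,5,0,0,0,0,0],[0,5,0,0,0,0,0],[0,5,0,0,0,0,0],[0,5,0,0,0,0,0],[0,5,0,0,0,0,0]]'
python3 -m inch '[[1,5,0,0,0,-0.14,0],[2,5,0,0,0,-0.14,0],[2,4,0,0,0,-0.14,0],[2,2,0,0,0,-0.14,0],[2,0,0,0,0,-0.14,0],[1,0,0,0,0,-0.14,0],[0,0,0,0,0,-0.14,0],[0,0,0,0,0,0,0],[0,0,0,0,0,0,0]]'
```

```text
clock: 18.15
tcp_pos: [0.4248, 0.1313, 0.3868]
orientation: [[-0.972, 0.235, 0.009], [0.235, 0.972, -0.003], [-0.01, -0.001, -1.0]]
force: [1.1, 0.5, -1.2]
finger_gap: 0.0204
grasp_force: 78.4
clock: 19.27
tcp_pos: [0.525, 0.29, 0.3869]
orientation: [[-0.349, 0.937, 0.003], [0.937, 0.349, -0.011], [-0.011, -0.001, -1.0]]
force: [0.6, -0.6, -1.7]
finger_gap: 0.0204
grasp_force: 78.5
```

```bash
python3 -m inch '[[0,0,0,-0.1,-0.037,0,0],[0,0,0,-0.163,-0.061,0,0],[0,0,0,-0.163,-0.061,0,0],[0,0,0,-0.163,-0.061,0,0],[0,0,0,-0.163,-0.061,0,0],[0,0,-1,-0.163,-0.061,0,0],[0,0,-2,-0.163,-0.061,0,0],[0,0,-2,-0.163,-0.061,0,0],[0,0,-2,-0.14,-0.052,0,0],[0,0,-2,-0.09,-0.033,0,0],[0,0,0,0,0,0,0],[0,0,0,0,0,0,0]]'
python3 -m inch '[[0,0,-2,0,0,0,0],[0,0,-3,0,0,0,0],[0,0,-3,0,0,0,0],[0,0,-1,0,0,0,0],[0,0,0,0,0,0,0],[0,0,0,0,0,0,0]]'
python3 - <<'E'
from h import *
np.set_printoptions(precision=3,suppress=True)
print(np.array(status.sense()["q"]))
a=viewer.snapshot("scene");b=viewer.snapshot("top")
cv2.imwrite("pics/c6.png",np.hstack([a["frame"][60:460,0:400],b["frame"][60:460,0:400]])[:,:,::-1])
E
```

```text
clock: 20.78
tcp_pos: [0.526, 0.2902, 0.2988]
orientation: [[0.008, 0.937, 0.35], [-0.005, 0.35, -0.937], [-1.0, 0.005, 0.007]]
force: [0.4, 0.2, -0.4]
finger_gap: 0.0202
grasp_force: 78.6
clock: 21.52
tcp_pos: [0.5258, 0.2902, 0.2089]
orientation: [[0.009, 0.937, 0.35], [-0.007, 0.35, -0.937], [-1.0, 0.006, 0.009]]
force: [0.1, -0.1, -1.8]
finger_gap: 0.0205
grasp_force: 78.7
[-1.169  1.328  0.294  1.289  0.808  1.744 -0.996]
```

View pics/c6.png

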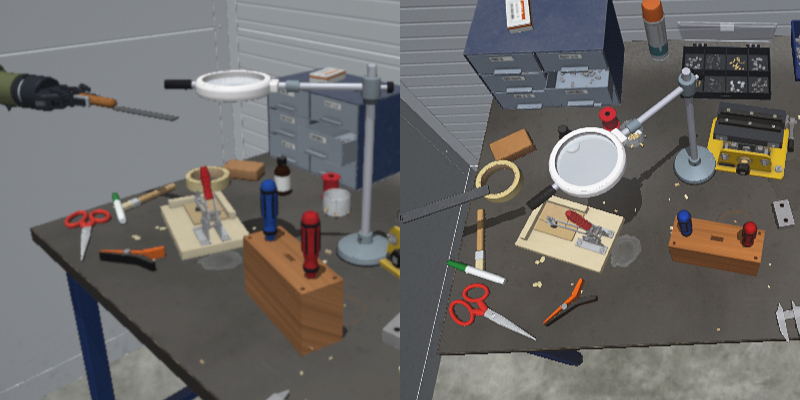

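The file is level and pointing at the lens. Its tip is at (178,179) in the scene view and (93,255) in the top view.

Run:
```python
from h import *
np.set_printoptions(precision=3,suppress=True)
a=viewer.snapshot("scene");b=viewer.snapshot("top");s=status.sense()
tip=tri([(a,(177.5,179)),(b,(93,255))]);root=tri([(a,(116,165)),(b,(93,255))])
print("tip",tip,"from tcp",tip-s["tcp_pos"]); m=spotter.regions_of(b,"flat_file")[:1]
l=spotter.regions_of(b,"lens")[0]["mask"]
tool=np.array(s["orientation"])[:,2]; spot=tip-.03*tool
L=tri([(a,(234,146)),(b,(187.5,222))]); print("spot",spot,"lens",L,"shift",L-spot)
```

```text
tip [0.587 0.083 0.201] from tcp [ 0.062 -0.208 -0.007]
spot [0.577 0.111 0.201] lens [ 0.587 -0.111  0.301] shift [ 0.01  -0.222  0.1  ]
```

```bash
python3 -m inch '[[0.1,-2,0,0,0,0,0],[0.1,-3,0,0,0,0,0],[0.1,-3,0,0,0,0,0],[0.2,-3,0,0,0,0,0],[0.2,-3,0,0,0,0,0],[0.2,-3,0,0,0,0,0],[0.2,-3,0,0,0,0,0],[0.1,-2.4,0,0,0,0,0],[0,0,1,0,0,0,0],[0,0,1,0,0,0,0],[0,0,0,0,0,0,0],[0,0,0,0,0,0,0]]'
python3 - <<'E'
from h import *
np.set_printoptions(precision=3,suppress=True)
a=viewer.snapshot("scene");b=viewer.snapshot("top")
c=lambda p,x,y:cv2.resize(p["frame"][y:y+150,x:x+150],(400,400),interpolation=cv2.INTER_CUBIC)[:,:,::-1]
cv2.imwrite("pics/c7.png",np.hstack([c(a,150,100),c(b,110,150)]))
t=np.array(status.sense()["tcp_pos"]);d=np.array([.35,-.937,0])
for k in(.207,.217):
  for P in(t+d*k,t+d*(k-.03)): P[2]-=.007;print(P,[(proj(a,P)-[150,100])*8/3,(proj(b,P)-[110,150])*8/3])
E
```

```text
clock: 23.32
tcp_pos: [0.5375, 0.067, 0.2271]
orientation: [[0.007, 0.936, 0.351], [-0.007, 0.351, -0.936], [-1.0, 0.004, 0.009]]
force: [0.9, 0.7, -1.9]
finger_gap: 0.0204
grasp_force: 78.6
[ 0.61  -0.127  0.22 ] [array([275.397, 248.346]), array([264.495, 219.45 ])]
[ 0.599 -0.099  0.22 ] [array([234.592, 241.792]), array([221.51 , 234.977])]
[ 0.613 -0.137  0.22 ] [array([289.22 , 250.567]), array([278.707, 214.316])]
[ 0.603 -0.109  0.22 ] [array([248.084, 243.959]), array([235.897, 229.78 ])]
```

View pics/c7.png

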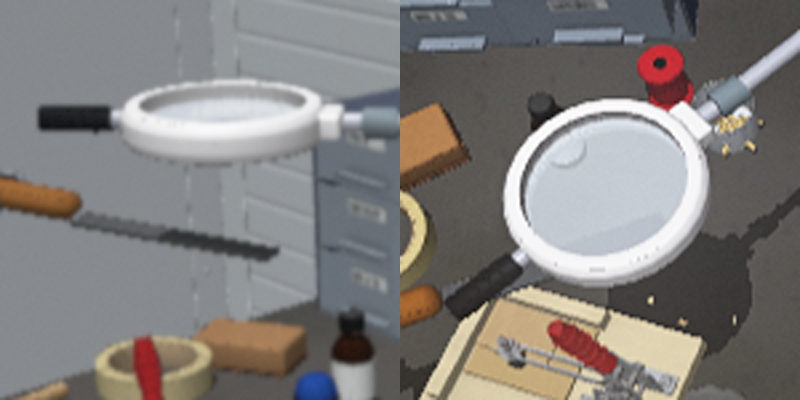

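The file lies below the lens and clear of it, with its tip at crop (278,251) in the scene view, which matches the model. Blade_spot is about 1.6 cm off the lens axis, so I'll trim that and hand in.

```bash
python3 -m inch '[[-0.6,-0.6,0,0,0,0,0],[-0.6,-0.5,0,0,0,0,0],[0,0,0,0,0,0,0],[0,0,0,0,0,0,0],[0,0,0,0,0,0,0],[0,0,0,0,0,0,0],[0,0,0,0,0,0,0]]'
python3 - <<'E'
from h import *
a=viewer.snapshot("scene");t=np.array(status.sense()["tcp_pos"])
print(t,t+np.array([.351,-.936,0])*.178, np.abs(status.sense()["dq"]).max())
print(order.job_done())
E
```

```text
clock: 24.3
tcp_pos: [0.5254, 0.0551, 0.2274]
orientation: [[0.007, 0.937, 0.35], [-0.008, 0.35, -0.937], [-1.0, 0.003, 0.01]]
force: [0.5, 0.4, -0.9]
finger_gap: 0.0204
grasp_force: 78.6
[0.52538773 0.05505404 0.22741553] [ 0.58786573 -0.11155396  0.22741553] 0.001880447400675019
the job is handed in; nothing more can be done
None
```

I swung the lens clear of the block, drew the file out, and handed the job in at about 24 s with the file held still and level, blade_spot about 7 cm below the lens and by my measurements within a few millimetres of its axis; the hand-in returned no verdict.

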